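Sort the mail with the tip-tray remote stick

ROBOT

A 6-joint arm with a two-finger parallel gripper is mounted at the origin on the work surface; the furniture and walls round the work are solid. World frame = base frame: x ahead of the robot, y to its left, z up, the work surface at z = 0. Lengths are in mm, angles in rad, forces in N, time in s.
With the tool pointing down it reaches from about 425 to 925 mm from the base axis. Payload 12.5 kg.
Tool frame: the origin (TCP) lies at the very end of the fingers, on their centre line; the grasp point (between the pads) lies behind it (robot.grip_point_offset is the z of the grasp point in the tool frame, in mm); z points along the fingers, y is the line along which they close (so a half turn about z gives the same grasp; the last joint's range is limited). The gripper opens to 85 mm and grips with 20 to 120 N. Pads are 22 mm wide; open, the fingers measure 114 mm over their backs; the gripper's body (76 mm by 85 mm) begins 54 mm behind the grasp point. The pads swing forward as they close: fully open they stand 13 mm farther back than shut.
Start: joints at [1.136, 0.491, 1.559, -0, 1.092, -0.106], TCP at [201.8, 591.542, 231.327] pointing down, gripper open.
Joint ranges: [-3.1, 3.1], [-0.84, 2.19], [0.05, 2.79], [-1.13, 4.28], [0.06, 2.93], [-2.69, 2.69]. Speed limits (rad/s): [2.22, 2.22, 2.79, 3.14, 3.14, 3.14].

INTERFACE

Orientations are given as [roll, pitch, yaw] about the fixed x, y, z axes, in that order (R = Rz(yaw) Ry(pitch) Rx(roll)).
In Python, from workcell import status, cams, order, robot gives the robot as it stands.
- The arm moves only by the shell command python3 -m handwheel 'ROWS' [OPENING] [FORCE]. ROWS is a JSON object of lists of equal length, an entry for each row: "xyz": the shift along the tool's x, y, z in m, a list of three; "angular": the turn, a rotation vector about the tool's x, y, z in degrees, a list of three. A call has 1 to 8 rows; each row shifts and turns the commanded pose from where the row before left it, along the tool's axes as they then stand; what a row does not reach is not made up. A row lasts 1/8 s, in which the tool goes at most 62.5 mm and 10.7 degrees, less where a joint would pass 70% of its speed; a pose out of reach is approached as far as the arm can. A call is refused whole if a number of a shift passes 0.0625 or a number of a turn 10.7, either way. A call with a gripper value outside its range is refused whole. OPENING is the opening in per cent of the stroke, from 0 (shut) to 100 (fully open), set as the call begins (- or left out, the last holds). The fingers move at their own pace and stop on an object; FORCE is the grip in N (left out, the last holds). Time passes only in rows, so rows that do not move let the fingers close. It gives the time, the measured TCP pose, the force, the opening and the grip force at its end, in the units of the state.
- status.get_obs(): the state, without advancing time (a new reading comes with each control period).
- cams.camera(name): name is "side" or "top" or "wrist"; returns (picture, depth): 480x640x3 uint8, red, green, blue; 480x640 float32, mm along the optical axis (not along the pixel's ray), 0 where there is no reading.
- cams.camera_info(name): a dict with "fx", "fy", "cx", "cy" (pixels), "R" (3x3) and "t" (3): a world point X has camera coordinates R X + t; the wrist camera has in their place "mount" (4x4, takes a point from camera to tool coordinates, whose origin is the TCP and whose axes are the flange's). Camera axes: x right, y down, z forward; pixel columns grow to the right and rows downward; lengths in mm; the calibration is good to about 2 mm. A picture is of the moment at which its call begins: read the wrist's pose just before it. camera_info takes no time and is no camera call.
- order.job_done(): hands the job in; it is judged then, once.
The state is a dict: "clock": time; "q": joint angles; "qvel": joint speeds; "joint_efforts": joint torques, N m; "position": TCP position; "orientation": TCP orientation; "contact_force": force on the tool from outside, world axes, zero at the start; "ft_torque": the same for the moment, N m; "grip_width": opening from 0.0 (shut) to 1.0 (fully open); "finger_force": force on a finger pad.
Only numpy, scipy, OpenCV 4.12 (cv2) and the standard library are available. Lean on these libraries where they do the work, as an engineer would, in place of code of your own. Each camera call takes 0.05 s, during which the arm holds its last target. There are 200 camera calls.

TASK

One piece of mail lies on the sorter's tray and another waits on the feed bench in front of it; tip each into the bay that its picture sign marks (envelope for the letters, box for the parcel). Working the tray only with the stick, never touching it by hand, tilt the stick right over to the proper side and hold it there for a full second so that the mail slides off, then let it spring back upright; push the waiting piece onto the middle of the tray and send it into the other bay in the same way. Leave the signs, the mug and the glue jar alone.

Things in the scene. Friction and masses are not known exactly. Their poses are not given: they have to be found in the camera images.
- sorter: Fixed grey tip-tray sorter, 185 (x) x 538 (y) mm. Origin on the worktop under the tray's middle; x points from the feed bench over the tray to the back fence (75 mm behind the middle, 130 mm tall), away from the operator, y to the operator's left. A bay on each side of the tray: 173 (x) x 170 (y) mm, middle at y +-0.178, slick floor sloping outward at 0.16 rad down to 6 mm, walls 65 to 85 mm tall, open to the tray
- feed_bench (a point): Middle of the top of the level aluminium feed bench, 135 (x) x 190 (y) mm, 95 mm above the worktop, level with the tray and 6 mm in front of it; axes as the sorter's
- tray: Slippery aluminium tray, 130 (x) x 170 (y) x 6 mm, no rims, top 95 mm above the worktop, hinged along the sorter's x through its middle; origin at its underside's middle. It follows the stick at once, tipping 1.3 times the stick's angle to the same side (stick left: left edge down); with the stick right over the mail slides off. Not to be pressed by the fingers (5 N at most)
- letter_sign: Low leaning desk sign, 80 mm tall, a blue plate (95 x 75 mm) with a white envelope picture, standing in front of the bay meant for the letters. Origin under its foot; its y in the sorter's frame is about +0.22 (left bay) or -0.22 (right bay)
- parcel_sign: The same sort of sign with a yellow plate and a brown box picture, standing in front of the bay meant for the parcel, the other bay
- letters: Banded bundle of white envelopes, about 117 (x) x 162 (y) x 36 mm, 0.4 kg, origin at the middle of its underside; lies on the tray or on the feed bench, its long side roughly along the sorter's y
- parcel: Small brown parcel tied with string, 89 (x) x 114 (y) x 61 mm, 0.35 kg, origin at the middle of its underside; lies on the feed bench or on the tray, its long side roughly along the sorter's y
- stick_box: Fixed black remote-control box, 120 x 110 x 45 mm, with the stick in its middle; it stands to the right of the feed bench or to the left of it (the mug is then at the other place). Origin at the middle of its underside, x away from the operator, y to the operator's left, z up
- stick_grip (a point): Middle of the red grip of the stick (grip 31 mm thick, 56 mm tall, from 104 to 160 mm above the worktop when upright; this point at 132 mm). The stick pivots 45 mm above the worktop in the middle of the box
- stick (a joint): Sideways tilt of the stick, rad: 0 upright, positive towards the box's +y (left), stops at +-0.5. Tilting left tips the tray to the sorter's left (+y), right to its right. A spring brings it back to 0; about 8 N on the grip holds it fully over
- stick_fore (a joint): Fore-and-aft tilt of the same stick, rad, positive away from the operator, stops at +-0.3, spring-centred; it has no effect on the tray
- mug: Green mug, 86 x 118 x 96 mm, bystander; origin under its middle
- glue_jar: Glue jar with a red lid, 56 mm thick, 95 mm tall, bystander; origin under its middle
Mind the look-alikes: they are no part of the job. What is shaped like the letter_sign but purple or turquoise is not meant.

How it is judged (in metres and radians):
On the way, in this order (a step that is already met when the one before it is completed fails the run):
1. with the other piece still on the feed bench, the stick is held over (beyond 0.38 rad) for 0.8 s towards the bay of the piece that started on the tray (((x of parcel in the frame of sorter below -0.1 m and z of parcel in the frame of sorter above 0.08 m and y of letter_sign in the frame of sorter above 0 m and value of joint stick above 0.38 rad) or (x of parcel in the frame of sorter below -0.1 m and z of parcel in the frame of sorter above 0.08 m and y of letter_sign in the frame of sorter below 0 m and value of joint stick below -0.38 rad) or (x of letters in the frame of sorter below -0.1 m and z of letters in the frame of sorter above 0.08 m and y of parcel_sign in the frame of sorter above 0 m and value of joint stick above 0.38 rad) or (x of letters in the frame of sorter below -0.1 m and z of letters in the frame of sorter above 0.08 m and y of parcel_sign in the frame of sorter below 0 m and value of joint stick below -0.38 rad))), for 0.8 s.
2. that piece lies in its own bay and the stick is upright again (((z of letters in the frame of sorter below 0.035 m and x of letters in the frame of sorter between -0.09 and 0.09 m and angle between letters's own z axis and vertical below 0.28 rad and ((y of letter_sign in the frame of sorter above 0 m and y of letters in the frame of sorter between 0.12 and 0.26 m) or (y of letter_sign in the frame of sorter below 0 m and y of letters in the frame of sorter between -0.26 and -0.12 m)) and x of parcel in the frame of sorter below -0.1 m and z of parcel in the frame of sorter above 0.08 m) or (z of parcel in the frame of sorter below 0.035 m and x of parcel in the frame of sorter between -0.09 and 0.09 m and angle between parcel's own z axis and vertical below 0.28 rad and ((y of parcel_sign in the frame of sorter above 0 m and y of parcel in the frame of sorter between 0.12 and 0.26 m) or (y of parcel_sign in the frame of sorter below 0 m and y of parcel in the frame of sorter between -0.26 and -0.12 m)) and x of letters in the frame of sorter below -0.1 m and z of letters in the frame of sorter above 0.08 m)) and value of joint stick between -0.08 and 0.08 rad), for 0.2 s.
3. the second piece lies on the middle of the tray (within 40 mm along x and 45 mm along y), the stick upright (((z of parcel in the frame of sorter below 0.035 m and x of parcel in the frame of sorter between -0.09 and 0.09 m and angle between parcel's own z axis and vertical below 0.28 rad and ((y of parcel_sign in the frame of sorter above 0 m and y of parcel in the frame of sorter between 0.12 and 0.26 m) or (y of parcel_sign in the frame of sorter below 0 m and y of parcel in the frame of sorter between -0.26 and -0.12 m)) and x of letters in the frame of sorter between -0.04 and 0.04 m and y of letters in the frame of sorter between -0.045 and 0.045 m and z of letters in the frame of sorter above 0.08 m) or (z of letters in the frame of sorter below 0.035 m and x of letters in the frame of sorter between -0.09 and 0.09 m and angle between letters's own z axis and vertical below 0.28 rad and ((y of letter_sign in the frame of sorter above 0 m and y of letters in the frame of sorter between 0.12 and 0.26 m) or (y of letter_sign in the frame of sorter below 0 m and y of letters in the frame of sorter between -0.26 and -0.12 m)) and x of parcel in the frame of sorter between -0.04 and 0.04 m and y of parcel in the frame of sorter between -0.045 and 0.045 m and z of parcel in the frame of sorter above 0.08 m)) and value of joint stick between -0.08 and 0.08 rad), for 0.2 s.
4. the stick is held over (beyond 0.38 rad) for 0.8 s towards the second piece's bay (((z of parcel in the frame of sorter below 0.035 m and x of parcel in the frame of sorter between -0.09 and 0.09 m and angle between parcel's own z axis and vertical below 0.28 rad and ((y of parcel_sign in the frame of sorter above 0 m and y of parcel in the frame of sorter between 0.12 and 0.26 m) or (y of parcel_sign in the frame of sorter below 0 m and y of parcel in the frame of sorter between -0.26 and -0.12 m)) and y of letter_sign in the frame of sorter above 0 m and value of joint stick above 0.38 rad) or (z of parcel in the frame of sorter below 0.035 m and x of parcel in the frame of sorter between -0.09 and 0.09 m and angle between parcel's own z axis and vertical below 0.28 rad and ((y of parcel_sign in the frame of sorter above 0 m and y of parcel in the frame of sorter between 0.12 and 0.26 m) or (y of parcel_sign in the frame of sorter below 0 m and y of parcel in the frame of sorter between -0.26 and -0.12 m)) and y of letter_sign in the frame of sorter below 0 m and value of joint stick below -0.38 rad) or (z of letters in the frame of sorter below 0.035 m and x of letters in the frame of sorter between -0.09 and 0.09 m and angle between letters's own z axis and vertical below 0.28 rad and ((y of letter_sign in the frame of sorter above 0 m and y of letters in the frame of sorter between 0.12 and 0.26 m) or (y of letter_sign in the frame of sorter below 0 m and y of letters in the frame of sorter between -0.26 and -0.12 m)) and y of parcel_sign in the frame of sorter above 0 m and value of joint stick above 0.38 rad) or (z of letters in the frame of sorter below 0.035 m and x of letters in the frame of sorter between -0.09 and 0.09 m and angle between letters's own z axis and vertical below 0.28 rad and ((y of letter_sign in the frame of sorter above 0 m and y of letters in the frame of sorter between 0.12 and 0.26 m) or (y of letter_sign in the frame of sorter below 0 m and y of letters in the frame of sorter between -0.26 and -0.12 m)) and y of parcel_sign in the frame of sorter below 0 m and value of joint stick below -0.38 rad))), for 0.8 s.
At the end, for the whole second after the job is handed in: Letters and parcel each lie flat on the sloping floor (tilted less than 0.28 rad) of the bay marked by their own sign (origin 120 to 260 mm to that side of the sorter's middle, within 90 mm of it along x), at rest; the stick is upright within 0.08 rad and the tray level within 0.12 rad (z of each of letters, parcel in the frame of sorter below 0.035 m and x of letters in the frame of sorter between -0.09 and 0.09 m and angle between each of letters, parcel's own z axis and vertical below 0.28 rad and ((y of letter_sign in the frame of sorter above 0 m and y of letters in the frame of sorter between 0.12 and 0.26 m) or (y of letter_sign in the frame of sorter below 0 m and y of letters in the frame of sorter between -0.26 and -0.12 m)) and x of parcel in the frame of sorter between -0.09 and 0.09 m and ((y of parcel_sign in the frame of sorter above 0 m and y of parcel in the frame of sorter between 0.12 and 0.26 m) or (y of parcel_sign in the frame of sorter below 0 m and y of parcel in the frame of sorter between -0.26 and -0.12 m)) and linear speed of each of letters, parcel below 0.02 m/s and angular speed of each of letters, parcel below 0.2 rad/s and value of joint stick between -0.08 and 0.08 rad and angle between tray's own z axis and vertical below 0.12 rad); the robot touches nothing.
It fails at once if the tray is pressed by the fingers with more than 5 N (contact force between the fingers and tray above 5 N).
It fails at once if mug or jar is moved by more than 30 mm (distance of any of mug, glue_jar from where it was at the start of the episode above 0.03 m).
It fails at once if a sign is pushed with more than 5 N (contact force between the fingers and letter_sign above 5 N or contact force between the fingers and parcel_sign above 5 N).
It also fails if it takes over 69 s, if anything falls off the work surface, if the arm or the gripper's body presses on something with over 40 N, if the wrist force passes 120 N, or if a joint passes its speed limit or range.

## Working session

There is one attempt and no reset: what is moved stays moved. The work goes in short steps, Python scripts to look and compute and a shell command to move; the robot and the scene stay as the last step left them, time stands still between calls to the robot, and variables do not carry over. Pictures are saved under pics/ and viewed, at most 10 in all, crops included, and the job is handed in when it is done.

```bash
mkdir -p pics
cat > h.py <<'E'
import numpy as np, cv2
from workcell import status, cams, order, robot
def snap(n,name):
    p,d=cams.camera(n); cv2.imwrite(f'pics/{name}.png',p[:,:,::-1]); np.save(f'pics/{name}.npy',d); return p,d
def cloud(n,d):
    i=cams.camera_info(n); v,u=np.mgrid[:480,:640]
    c=np.stack([(u-i['cx'])/i['fx']*d,(v-i['cy'])/i['fy']*d,d],-1)
    return (c-np.array(i['t']))@np.array(i['R'])   # R^T(c-t)
E
python3 - <<'E'
from h import *
for n in('top','side'):
    p,d=snap(n,n); np.save(f'pics/{n}_w.npy',cloud(n,d))
o=status.get_obs(); print(o); print(robot.grip_point_offset)
E
```

```text
{'clock': 0.1, 'q': array([ 1.13640403e+00,  4.91499853e-01,  1.55941870e+00, -7.85003840e-06,
        1.09169386e+00, -1.05591434e-01]), 'qvel': array([ 7.37283556e-04, -9.87244833e-04, -1.98004856e-03,  5.67577938e-05,
        1.69801033e-03, -8.41971844e-04]), 'joint_efforts': array([ 1.94745793e-03, -6.19449735e+01, -2.62021154e+01, -9.66364269e-05,
        2.93445170e-03,  5.53619955e-06]), 'position': array([201.70337089, 591.33452976, 230.77542164]), 'orientation': array([-3.14057784e+00, -1.00553959e-04,  2.81279536e+00]), 'contact_force': array([-0.36698167, -0.46686678,  0.62142042]), 'ft_torque': array([ 0.02554469, -0.02971869, -0.00638373]), 'finger_force': 0.0, 'grip_width': 0.9998895022432831}
-18.700000000000003
```

View pics/top.png

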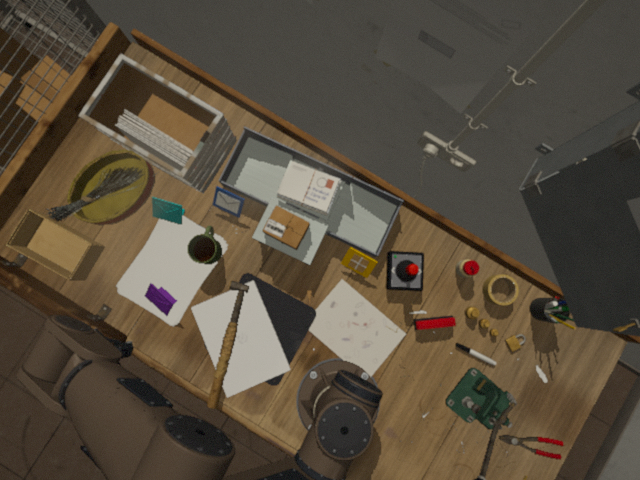

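View pics/side.png

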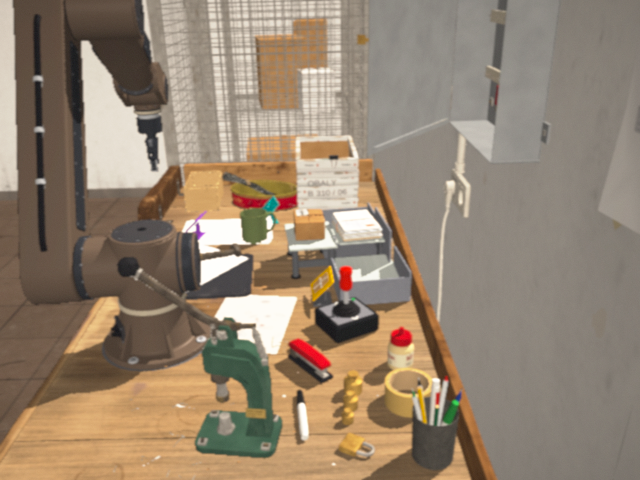

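Top view: the letters are on the tray at (308,188) and the parcel is on the bench at (287,228). The blue envelope sign is at (228,202), on the left, and the yellow box sign is at (360,263), on the right. The stick is at (408,270), the mug at (205,247) and the jar at (469,268).
Look-alikes: the turquoise sign at (168,210) and the purple one at (160,297) are not the letter sign. The red stapler at (435,323) and the red jar lid at (469,268) are not the grip. The grip is on the black box.

Run:
```python
from h import *
p=cv2.imread('pics/top.png'); w=np.load('pics/top_w.npy')
cv2.imwrite('pics/crop.png',cv2.resize(p[120:300,195:495],None,fx=2.6,fy=2.6,interpolation=cv2.INTER_CUBIC))
h,s,v=cv2.split(cv2.cvtColor(p,cv2.COLOR_BGR2HSV))
def reg(name,m,win):
    r0,r1,c0,c1=win; k=np.zeros_like(m); k[r0:r1,c0:c1]=m[r0:r1,c0:c1]; P=w[k]
    print(name,len(P),'med',np.median(P,0).round(0),'mean',P.mean(0).round(0),'lo',P.min(0).round(0),'hi',P.max(0).round(0)); return P
red=((h<8)|(h>172))&(s>150)
P=reg('grip',red&(w[...,2]>80),(250,290,390,430))
P=reg('boxtop',(w[...,2]>38)&(w[...,2]<52),(245,300,380,430)); 
def rect(P):
    r=cv2.minAreaRect(P[:,:2].astype(np.float32)); print('  rect',r)
rect(P)
P=reg('parceltop',(w[...,2]>148)&(w[...,2]<164),(195,260,250,320)); rect(P)
P=reg('letterstop',(w[...,2]>122)&(w[...,2]<137)&(s<60),(150,220,270,350)); rect(P)
P=reg('bench',(w[...,2]>89)&(w[...,2]<101),(195,270,245,335)); rect(P)
# fence top edges
P=reg('fence',(w[...,2]>115)&(w[...,2]<140),(120,260,220,410)); rect(P)
P=reg('yellow',(h>20)&(h<32)&(s>150)&(w[...,2]>20),(240,285,335,385))
P=reg('blue',(h>100)&(h<125)&(s>90)&(w[...,2]>20),(180,225,205,250))
P=reg('mug',(w[...,2]>80),(228,270,185,225))
```

```text
grip 116 med [ 403. -189.  157.] mean [ 403. -190.  152.] lo [ 388. -205.  112.] hi [ 419. -178.  163.]
boxtop 1025 med [ 399. -189.   46.] mean [ 403. -193.   46.] lo [ 343. -251.   38.] hi [ 464. -140.   52.]
  rect ((403.6059265136719, -194.98870849609375), (109.89300537109375, 119.78962707519531), 88.48506927490234)
parceltop 830 med [513. 170. 151.] mean [513. 170. 151.] lo [457. 106. 148.] hi [573. 236. 159.]
  rect ((513.52490234375, 171.1810302734375), (109.60971069335938, 84.81597137451172), 63.357948303222656)
letterstop 2040 med [639. 110. 128.] mean [642. 110. 128.] lo [561.  -9. 122.] hi [746. 200. 137.]
  rect ((646.8604736328125, 102.32894897460938), (187.69126892089844, 143.52684020996094), 67.62396240234375)
bench 1852 med [504. 126.  95.] mean [510. 144.  95.] lo [413.  32.  89.] hi [616. 272. 101.]
  rect ((546.5303955078125, 144.58843994140625), (190.32717895507812, 215.04296875), 66.67547607421875)
fence 2584 med [647. 103. 128.] mean [656.  96. 128.] lo [ 453. -187.  115.] hi [845. 374. 140.]
  rect ((733.2158203125, 123.87298583984375), (404.4224853515625, 473.2907409667969), 40.67473602294922)
yellow 353 med [426. -49.  57.] mean [425. -47.  78.] lo [ 346. -101.   23.] hi [ 469.   85. 1390.]
blue 90 med [621. 365.  74.] mean [618. 362.  68.] lo [561. 306.  26.] hi [638. 404.  84.]
mug 220 med [461. 411.  91.] mean [455. 406. 137.] lo [346.  85.  80.] hi [ 511.  463. 1390.]
```

View pics/crop.png

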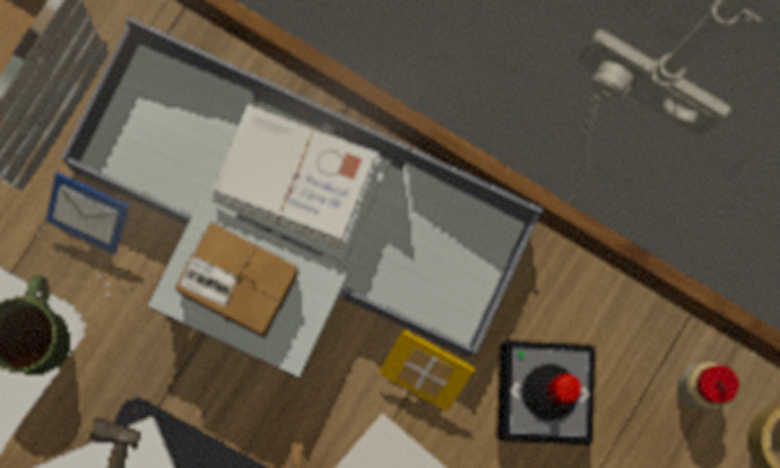

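The view matches the description: letters on the tray, parcel on the bench. Letters go left (blue sign) and the parcel goes right (yellow sign). The stick box is on the right, with its middle near (404,-195). I'll close the fingers and move over, aligning the tool with the world axes.

```bash
python3 -m handwheel '{"xyz":[[0,0,0],[0,0,0],[-0.04,-0.0416,0],[-0.04,-0.0416,0],[-0.04,-0.0416,0],[-0.04,-0.0416,0],[-0.04,-0.0416,0],[-0.04,-0.0416,0]],"angular":[[0,0,-9.42],[0,0,-9.42],[0,0,0],[0,0,0],[0,0,0],[0,0,0],[0,0,0],[0,0,0]]}' 0 40
python3 - <<'E'
from h import *
w=np.load('pics/top_w.npy').reshape(-1,3)
for yaw in [np.radians(-25)]:
  # refine yaw from back fence: points z 122..136, far side
  for k in range(3):
    ex=np.array([np.cos(yaw),np.sin(yaw)]); ey=np.array([-ex[1],ex[0]])
    X=w[:,:2]@ex; Y=w[:,:2]@ey
    c=np.array([640,110]); cx,cy=c@ex,c@ey
    m=(w[:,2]>124)&(w[:,2]<136)&(X>cx+55)&(X<cx+110)&(abs(Y-cy)<300)
    a=np.polyfit(Y[m],X[m],1); yaw-=np.arctan(a[0]); print('yaw',np.degrees(yaw),m.sum(),X[m].mean()-cx, (Y[m].min()+Y[m].max())/2-cy, np.ptp(Y[m]))
ex=np.array([np.cos(yaw),np.sin(yaw)]); ey=np.array([-ex[1],ex[0]])
X=w[:,:2]@ex; Y=w[:,:2]@ey
m=(w[:,2]>60)&(w[:,2]<140)&(abs(X-c@ex)<100)&(abs(Y-c@ey)<300); 
print('Yspan walls',np.percentile(Y[m],[.5,99.5])-c@ey,np.percentile(Y[m],[.5,99.5]).mean()-c@ey)
m=(w[:,2]>91)&(w[:,2]<99)&(X<c@ex-70)&(X>c@ex-225)&(abs(Y-c@ey)<110)
print('bench X',np.percentile(X[m],[.5,99.5])-c@ex,'Y',np.percentile(Y[m],[.5,99.5])-c@ey)
pc=np.array([513.5,171.2]); print('parcel rel c',(pc-c)@ex,(pc-c)@ey)
E
```

```text
clock: 1.1
position: [442.9, 340.4, 231.2]
orientation: [-3.142, -0.0, -3.142]
contact_force: [0.6, 0.8, 0.7]
grip_width: 0.002
finger_force: 0.0
yaw -24.065423983394375 157 75.89982248207605 -4.223427220584028 197.2142160603242
yaw -23.524710368787343 158 75.66429713777347 90.40454582636937 389.0962332360719
yaw -22.51058884401649 158 75.63137505256213 89.93449115659689 389.6502168054607
Yspan walls [-273.98383412  298.85357448] 12.434870177783296
bench X [-206.8552191   -72.03648258] Y [-98.00039045  90.5175425 ]
parcel rel c -140.29248739913507 8.106045852542781
```

```bash
python3 -m handwheel '{"xyz":[[-0.008,-0.058,0],[-0.008,-0.058,0],[-0.008,-0.058,0],[-0.008,-0.058,0],[-0.008,-0.058,0],[-0.008,-0.058,0],[-0.008,-0.058,0],[0,0,0]],"angular":[[0,0,0],[0,0,0],[0,0,0],[0,0,0],[0,0,0],[0,0,0],[0,0,0],[0,0,0]]}'
```

```text
clock: 2.1
position: [498.0, -67.4, 230.9]
orientation: [-3.141, -0.0, 3.137]
contact_force: [0.9, -0.5, -0.1]
grip_width: -0.001
finger_force: 0.0
```

```bash
python3 -m handwheel '{"xyz":[[0.0235,-0.0445,0],[0.0235,-0.0445,0],[0.0235,-0.0445,0],[0.0235,-0.0445,0],[0,0,0.04],[0,0,0.04],[0,0,0.034],[0,0,0]],"angular":[[0,0,0],[0,0,0],[0,0,0],[0,0,0],[0,0,0],[0,0,0],[0,0,0],[0,0,0]]}'
python3 - <<'E'
from h import *
p,d=snap('side','s2'); cv2.imwrite('pics/s2c.png',cv2.resize(p[200:380,240:440,::-1],None,fx=3,fy=3))
E
```

```text
clock: 3.1
position: [403.2, -240.7, 115.7]
orientation: [3.138, -0.004, -3.141]
contact_force: [1.2, 0.5, 0.6]
grip_width: -0.003
finger_force: 0.0
```

View pics/s2c.png

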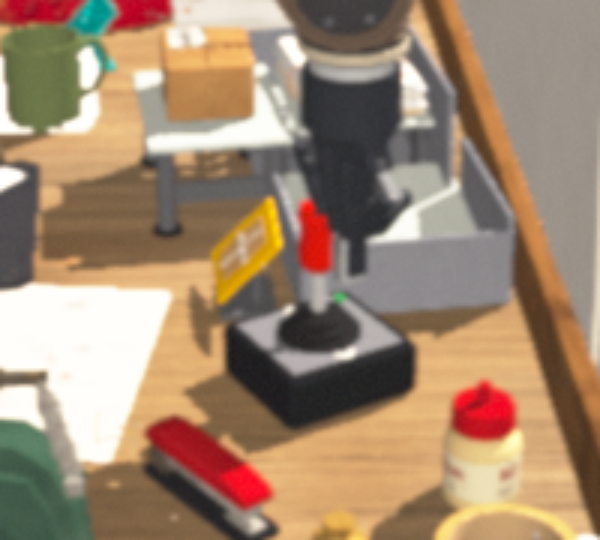

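Run:
```python
from h import *
i=cams.camera_info('side'); R=np.array(i['R']); t=np.array(i['t'])
print('cam at',-R.T@t)
for n,P in dict(tcp=status.get_obs()['position'],grip=[404,-195,132],griptop=[404,-195,160]).items():
    c=R@np.array(P)+t; u=i['fx']*c[0]/c[2]+i['cx'];v=i['fy']*c[1]/c[2]+i['cy']; print(n,u,v,c[2],'crop',(u-240)*3,(v-200)*3)
d=np.load('pics/s2.npy'); w=cloud('side',d)
for (a,b) in [(313,240),(313,215),(355,265),(345,200),(355,255),(290,320)]:
    print(a,b,w[200+b//3,240+a//3].round())
```

```text
cam at [ -272.08976171 -1230.15496022   762.43434543]
tcp 356.6546970005142 291.5269569336229 1353.0103203346932 crop 349.9640910015426 274.5808708008687
grip 345.5794178524273 277.97631972366895 1383.79346666646 crop 316.7382535572819 233.92895917100685
griptop 345.5571378929317 267.1944814552603 1372.3906993439607 crop 316.67141367879503 201.5834443657809
313 240 [ 393. -206.  134.]
313 215 [ 394. -203.  156.]
355 265 [ 395. -259.  137.]
345 200 [ 385. -262.  195.]
355 255 [ 401. -250.  139.]
290 320 [ 382. -187.   60.]
```

```bash
python3 -m handwheel '{"xyz":[[0,0.009,0],[0,0.009,0],[0,0.009,0],[0,0.009,0],[0,0.008,0],[0,0.004,0],[0,0.003,0],[0,0,0]],"angular":[[0,0,0],[0,0,0],[0,0,0],[0,0,0],[0,0,0],[0,0,0],[0,0,0],[0,0,0]]}'
python3 - <<'E'
from h import *
p,d=snap('side','s3'); cv2.imwrite('pics/s3c.png',cv2.resize(p[180:380,240:440,::-1],None,fx=3,fy=3))
E
```

```text
clock: 4.15
position: [404.0, -191.2, 117.3]
orientation: [-3.141, 0.0, -3.141]
contact_force: [0.4, -4.0, -0.3]
grip_width: 0.001
finger_force: 2.1
```

View pics/s3c.png

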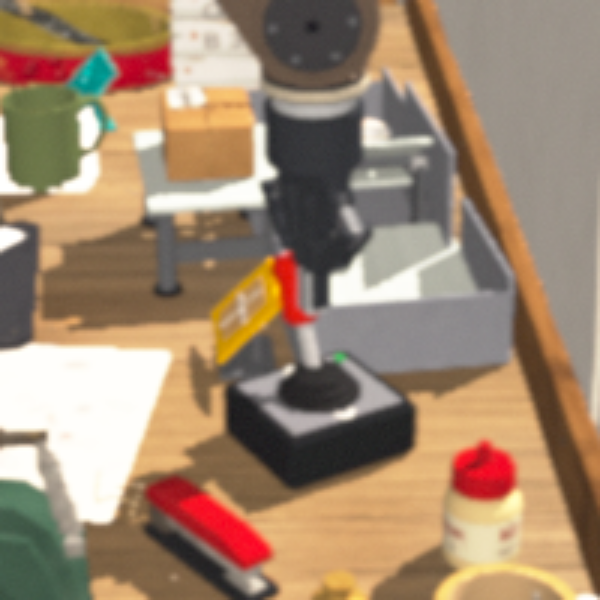

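The stick is leaning left at about 4 N, so it isn't fully over yet. I'll push further.

```bash
python3 -m handwheel '{"xyz":[[0,0.006,0],[0,0.006,0],[0,0.004,0],[0,0,0]],"angular":[[0,0,0],[0,0,0],[0,0,0],[0,0,0]]}'
```

```text
clock: 4.7
position: [405.2, -176.8, 117.9]
orientation: [-3.138, 0.003, -3.141]
contact_force: [-1.1, -16.6, 3.0]
grip_width: 0.003
finger_force: 7.9
```

```bash
python3 -m handwheel '{"xyz":[[0,0,0],[0,0,0],[0,0,0],[0,0,0],[0,0,0],[0,0,0],[0,0,0],[0,0,0]],"angular":[[0,0,0],[0,0,0],[0,0,0],[0,0,0],[0,0,0],[0,0,0],[0,0,0],[0,0,0]]}'
python3 - <<'E'
from h import *
p,d=snap('top','t3'); cv2.imwrite('pics/t3c.png',cv2.resize(p[120:300,195:495,::-1],None,fx=2.6,fy=2.6))
E
```

```text
clock: 5.7
position: [405.1, -176.9, 117.9]
orientation: [-3.138, 0.003, -3.142]
contact_force: [0.3, -16.0, 3.4]
grip_width: -0.001
finger_force: 7.8
```

View pics/t3c.png

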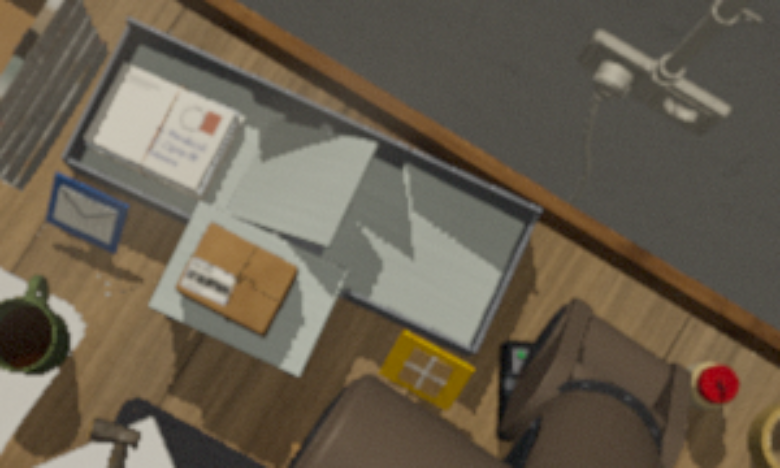

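The letters now lie in the left bay, at crop pixel (165,130). Next I'll let the stick back and lift off.

```bash
python3 -m handwheel '{"xyz":[[0,-0.011,0],[0,-0.011,0],[0,-0.011,0],[0,-0.011,0],[0,-0.012,0],[0,-0.012,0],[0,0,-0.055],[0,0,-0.055]],"angular":[[0,0,0],[0,0,0],[0,0,0],[0,0,0],[0,0,0],[0,0,0],[0,0,0],[0,0,0]]}'
python3 - <<'E'
from h import *
p,d=snap('top','t4'); w3=cloud('top',d)
w=w3.reshape(-1,3)
# tray+bench top surface, 95 mm
v,u=np.mgrid[:480,:640]; box=((u>245)&(u<350)&(v>155)&(v<275)).ravel()
m=box&(w[:,2]>90)&(w[:,2]<100)
k=cv2.morphologyEx(m.reshape(480,640).astype(np.uint8),cv2.MORPH_OPEN,np.ones((3,3)))
n,l,st,ct=cv2.connectedComponentsWithStats(k)
for j in range(1,n):
    if st[j,4]>150:
        r=cv2.minAreaRect(w3[l==j][:,:2].astype(np.float32)); print(st[j],r)
m=box&(w[:,2]>148)&(w[:,2]<165); print('parcel',cv2.minAreaRect(w[m][:,:2].astype(np.float32)))
# bay walls outer: extents
for yaw in np.radians([-26,-25,-24,-23]):
    ex=np.array([np.cos(yaw),np.sin(yaw)]); ey=np.array([-ex[1],ex[0]]); c=np.array([640,110])
    X=(w[:,:2]-c)@ex; Y=(w[:,:2]-c)@ey
    m=(w[:,2]>124)&(w[:,2]<136)&(abs(X-77)<25)&(abs(Y)<300)
    # back fence, spans per Y bin
    print(np.degrees(yaw),np.polyfit(Y[m],X[m],1),np.percentile(Y[m],[1,99]),m.sum())
E
```

```text
clock: 6.75
position: [403.2, -242.8, 227.9]
orientation: [3.139, -0.002, 3.141]
contact_force: [0.9, -0.2, -0.5]
grip_width: 0.004
finger_force: 0.0
[ 277  161   67   59 2096] ((636.6957397460938, 105.20463562011719), (170.03334045410156, 130.0457000732422), 66.5385513305664)
[ 252  199   76   65 1406] ((509.751708984375, 160.05014038085938), (189.78224182128906, 135.03028869628906), 66.5853042602539)
parcel ((513.5769653320312, 170.781005859375), (109.83403778076172, 84.89613342285156), 63.974266052246094)
-26.0 [-4.26745604e-02  7.64089052e+01] [-99.54684016  93.02771669] 151
-25.0 [-2.52189297e-02  7.63635561e+01] [-100.92875518   91.76401072] 151
-24.000000000000004 [-1.67393291e-02  7.61749606e+01] [-102.2688076    92.25639392] 152
-23.0 [-1.67787384e-02  7.58164758e+01] [-103.56727647  284.96194115] 154
```

```bash
python3 -m handwheel '{"xyz":[[-0.0194,0.0446,0],[-0.0194,0.0446,0],[-0.0194,0.0446,0],[-0.0194,0.0446,0],[-0.0194,0.0446,0],[0.0135,0.055,0],[0.0135,0.055,0],[0.0135,0.055,0]],"angular":[[0,0,0],[0,0,0],[0,0,0],[0,0,0],[0,0,0],[0,0,0],[0,0,0],[0,0,0]]}' 100
python3 -m handwheel '{"xyz":[[0.0135,0.055,0],[0,0,0],[0,0,0],[0,0,0],[0,0,0]],"angular":[[0,0,0],[0,0,7.81],[0,0,7.81],[0,0,7.81],[0,0,0]]}' 100
```

```text
clock: 7.8
position: [459.4, 146.5, 226.9]
orientation: [3.141, -0.001, 3.141]
contact_force: [0.6, 0.6, 0.3]
grip_width: 1.006
finger_force: 0.0
clock: 8.43
position: [446.5, 199.9, 226.9]
orientation: [-3.141, -0.001, 2.734]
contact_force: [-0.3, 0.5, 0.2]
grip_width: 0.997
finger_force: 0.0
```

```bash
python3 -m handwheel '{"xyz":[[0,0,0.042],[0,0,0.042],[0,0,0.041],[-0.01,0,0],[-0.01,0,0],[-0.01,0,0],[-0.01,0,0],[-0.01,0,0]],"angular":[[0,0,0],[0,0,0],[0,0,0],[0,0,0],[0,0,0],[0,0,0],[0,0,0],[0,0,0]]}'
python3 - <<'E'
from h import *
p,d=snap('side','s5'); cv2.imwrite('pics/s5c.png',cv2.resize(p[150:350,240:440,::-1],None,fx=3,fy=3))
E
```

```text
clock: 9.43
position: [493.3, 179.9, 103.0]
orientation: [3.141, 0.001, 2.733]
contact_force: [-3.4, 1.6, 2.2]
grip_width: 1.0
finger_force: 2.0
```

View pics/s5c.png

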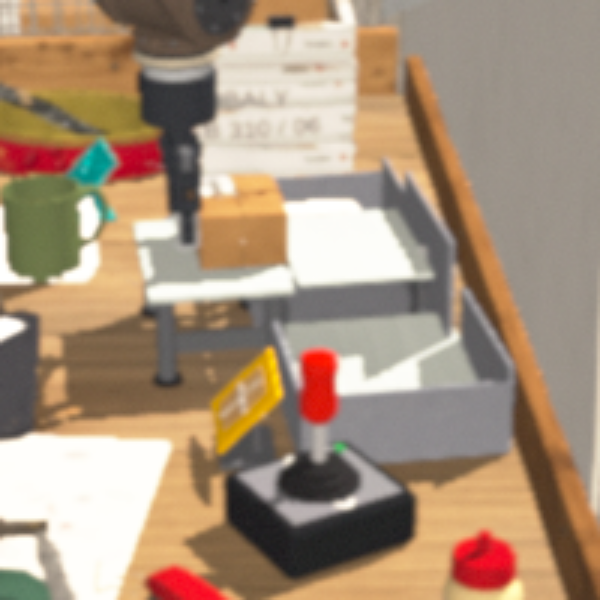

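The parcel is sliding forward squarely with the fingers clear of the bench, and the stick is upright.

```bash
python3 -m handwheel '{"xyz":[[-0.01,0,0],[-0.01,0,0],[-0.01,0,0],[-0.01,0,0],[-0.01,0,0],[-0.01,0,0],[-0.01,0,0],[-0.01,0,0]],"angular":[[0,0,0],[0,0,0],[0,0,0],[0,0,0],[0,0,0],[0,0,0],[0,0,0],[0,0,0]]}'
python3 -m handwheel '{"xyz":[[-0.008,0,0],[-0.007,0,0],[-0.006,0,0],[-0.004,0,0],[0,0,0]],"angular":[[0,0,0],[0,0,0],[0,0,0],[0,0,0],[0,0,0]]}'
python3 -m handwheel '{"xyz":[[0.02,0,0],[0.03,0,0],[0.03,0,0],[0.03,0,-0.03],[0,0,-0.06],[0,0,-0.04],[0,0,0]],"angular":[[0,0,0],[0,0,0],[0,0,0],[0,0,0],[0,0,0],[0,0,0],[0,0,0]]}'
python3 - <<'E'
from h import *
p,d=snap('top','t6'); w=cloud('top',d).reshape(-1,3)
v,u=np.mgrid[:480,:640]; box=((u>245)&(u<350)&(v>155)&(v<275)).ravel()
c=np.array([636.7,105.2]); ex=np.array([.9175,-.3978]); ey=np.array([.3978,.9175])
X=(w[:,:2]-c)@ex; Y=(w[:,:2]-c)@ey
m=box&(w[:,2]>148)&(w[:,2]<163)&(X>-75)&(X<70)&(abs(Y)<90)
r=cv2.minAreaRect(w[m][:,:2].astype(np.float32)); print(r,(np.array(r[0])-c)@ex,(np.array(r[0])-c)@ey)
E
```

```text
clock: 10.48
position: [566.8, 147.9, 102.3]
orientation: [3.141, 0.0, 2.733]
contact_force: [-2.4, 0.7, 2.3]
grip_width: 1.0
finger_force: 1.1
clock: 11.1
position: [589.4, 138.2, 102.3]
orientation: [3.141, 0.0, 2.733]
contact_force: [1.0, -0.7, -0.5]
grip_width: 0.999
finger_force: 0.0
clock: 11.98
position: [489.0, 182.4, 235.3]
orientation: [3.138, 0.005, 2.733]
contact_force: [0.2, -0.6, -0.4]
grip_width: 1.002
finger_force: 0.0
((638.1570434570312, 119.81892395019531), (104.95276641845703, 85.54153442382812), 66.89569091796875) -4.478570575561564 13.99247461151121
```

Parcel within 15 mm of the tray's middle, inside the limits. Next is the left side of the stick.

```bash
python3 -m handwheel '{"xyz":[[0,0,0],[0,0,0],[0,0,0],[-0.0037,-0.0607,0],[-0.0037,-0.0607,0],[-0.0037,-0.0607,0],[0,0,0],[0,0,0]],"angular":[[0,0,-7.8],[0,0,-7.8],[0,0,-7.8],[0,0,0],[0,0,0],[0,0,0],[0,0,0],[0,0,0]]}' 0
python3 -m handwheel '{"xyz":[[0.03,-0.0493,0],[0.03,-0.0493,0],[0.03,-0.0493,0],[0,0,0]],"angular":[[0,0,0],[0,0,0],[0,0,0],[0,0,0]]}' 0
```

```text
clock: 13.02
position: [498.7, 0.1, 231.2]
orientation: [3.141, -0.002, 3.14]
contact_force: [0.2, 0.5, 0.7]
grip_width: 0.003
finger_force: 0.0
clock: 13.52
position: [407.8, -148.9, 232.0]
orientation: [3.141, -0.001, 3.139]
contact_force: [0.2, 0.7, -0.1]
grip_width: -0.001
finger_force: 0.0
```

```bash
python3 -m handwheel '{"xyz":[[0,0,0.04],[0,0,0.04],[0,0,0.035],[0,0,0]],"angular":[[0,0,0],[0,0,0],[0,0,0],[0,0,0]]}'
python3 -m handwheel '{"xyz":[[0,-0.009,0],[0,-0.009,0],[0,-0.009,0],[0,-0.01,0],[0,-0.01,0],[0,-0.009,0],[0,-0.006,0],[0,0,0]],"angular":[[0,0,0],[0,0,0],[0,0,0],[0,0,0],[0,0,0],[0,0,0],[0,0,0],[0,0,0]]}'
```

```text
clock: 14.02
position: [408.9, -145.8, 115.4]
orientation: [3.139, -0.004, -3.14]
contact_force: [0.3, -0.1, 0.8]
grip_width: 0.002
finger_force: 0.0
clock: 15.02
position: [408.6, -210.0, 117.3]
orientation: [3.14, -0.001, 3.14]
contact_force: [-0.1, 6.4, 0.6]
grip_width: 0.003
finger_force: 3.4
```

Still 6 N, so a little further, then hold.

```bash
python3 -m handwheel '{"xyz":[[0,-0.004,0],[0,-0.003,0],[0,0,0],[0,0,0]],"angular":[[0,0,0],[0,0,0],[0,0,0],[0,0,0]]}'
python3 -m handwheel '{"xyz":[[0,-0.002,0],[0,0,0],[0,0,0],[0,0,0],[0,0,0],[0,0,0],[0,0,0],[0,0,0]],"angular":[[0,0,0],[0,0,0],[0,0,0],[0,0,0],[0,0,0],[0,0,0],[0,0,0],[0,0,0]]}'
python3 - <<'E'
from h import *
p,d=snap('top','t7'); cv2.imwrite('pics/t7c.png',cv2.resize(p[120:300,195:495,::-1],None,fx=2.6,fy=2.6))
E
```

```text
clock: 15.52
position: [407.8, -215.2, 117.0]
orientation: [3.138, -0.003, 3.14]
contact_force: [0.3, 14.7, 1.9]
grip_width: -0.001
finger_force: 7.0
clock: 16.52
position: [407.4, -216.4, 116.7]
orientation: [3.136, -0.004, 3.14]
contact_force: [0.3, 19.3, 0.4]
grip_width: -0.001
finger_force: 8.5
```

View pics/t7c.png

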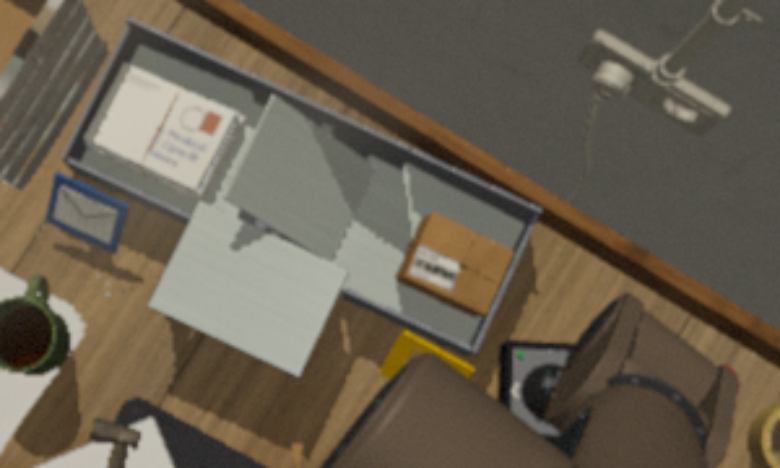

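The parcel is in the right bay at crop pixel (458,265), resting against the end wall. I'll release the stick, lift off and check.

```bash
python3 -m handwheel '{"xyz":[[0,0.011,0],[0,0.011,0],[0,0.012,0],[0,0.012,0],[0,0.012,0],[0,0.012,0],[0,0,-0.055],[0,0,-0.055]],"angular":[[0,0,0],[0,0,0],[0,0,0],[0,0,0],[0,0,0],[0,0,0],[0,0,0],[0,0,0]]}'
python3 -m handwheel '{"xyz":[[0,0,-0.03],[0,0,0],[0,0,0],[0,0,0],[0,0,0],[0,0,0]],"angular":[[0,0,0],[0,0,0],[0,0,0],[0,0,0],[0,0,0],[0,0,0]]}'
python3 - <<'E'
from h import *
p,d=snap('side','s8'); cv2.imwrite('pics/s8c.png',cv2.resize(p[180:380,240:440,::-1],None,fx=3,fy=3))
E
```

```text
clock: 17.58
position: [408.8, -148.5, 228.3]
orientation: [3.141, -0.001, 3.141]
contact_force: [-0.6, -0.7, 0.2]
grip_width: 0.001
finger_force: 0.0
clock: 18.32
position: [409.0, -148.9, 256.9]
orientation: [3.141, -0.001, 3.141]
contact_force: [1.0, 0.3, -0.2]
grip_width: 0.002
finger_force: 0.0
```

View pics/s8c.png

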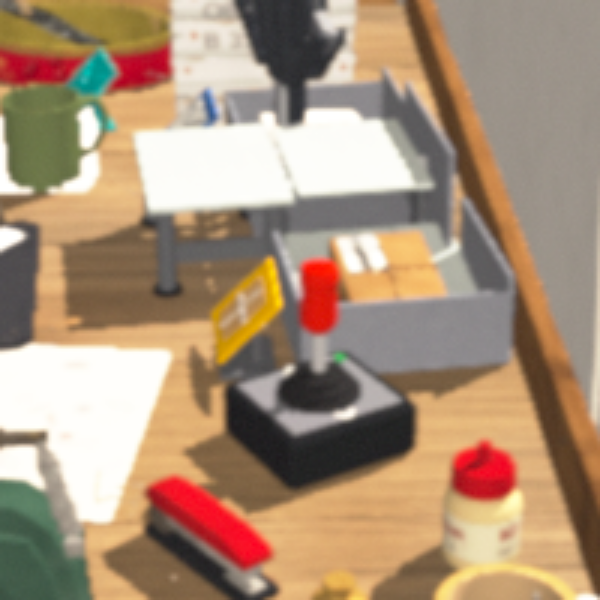

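The stick is upright, the tray is level, the parcel lies flat in the right bay, and the hand is clear.

```bash
python3 -c "
from workcell import order; print(order.job_done())"
```

```text
the job is handed in; nothing more can be done
None
```

I tipped the letters into the left bay (envelope sign) and the parcel into the right bay (box sign), the stick is upright again, and the job was handed in at about 18 s; the hand-in returned no verdict.

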